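# Select the blue speed on the rotor spin-check drive

### The job

The selector lever of the green spin-check drive is parked in the short middle slot of its gate. With closed fingertips or the outside of the fingers, push the lever's knob out of park, along the cross channel and fully home into the slot with the blue mark, without going into any of the other coloured slots on the way. Only push the knob, never pinch it, leave the seals, loupe and hex key where they lie, and finish clear of everything.

Things in the scene. Friction and masses are not known exactly. Their poses are not given: they have to be found in the camera images.
- drive: fixed green gearbox, foot 170 x 210 mm, with an aluminium gate plate (150 x 190 mm) on top, plate top 104 mm above the bench. Origin: on the bench under the gate's centre, where the lever pivots; x points away from the robot to the grey motor (yaw differs from run to run), y to the black friction wheel on its left, z up
- gate (a point): centre of the gate, at plate top; axes as the drive. A cross channel 17 mm wide and 73 mm long runs along y. Outer columns at y = +28 and -28 mm each have a slot to +x and one to -x (four slots, 17 mm wide, closed ends at x = +28 and -28 mm). Park is the middle slot at y = 0, to -x only (end x = -28 mm); opposite it is the channel's solid wall
- knob (a point): middle of the square black knob (28 x 28 mm across its flats, 34 mm tall, faces square to the drive's x and y) on the lever, 158 mm from the pivot; its underside is 37 mm above the plate when upright. It travels about 34 mm along x from the channel to a slot's end and 46 mm along y from park to a channel end, with 4 mm of play. 2 to 3 N moves it; it stays where left
- stem (a point): point on the lever's 12 mm steel rod at the gate plate, 101 mm from the pivot; it shows where in the gate the lever stands. Fully home in a slot, this point is about 24 mm horizontally from that slot's coloured mark
- in_out (a joint): lever's tilt along the drive's x, rad: 0 in the cross channel, about +0.22 at the closed end of a slot towards +x, about -0.22 at the closed end of a slot towards -x (park included). Pushed towards +x out of park, the lever stops against the channel's far wall
- cross (a joint): lever's tilt along the drive's y, rad: 0 in the middle (park column), about +0.28 in the column at +y, about -0.28 in the column at -y. Pushed along the channel, the lever stops at its end, in line with the outer column
- blue_mark: blue enamel disc, 20 mm across, 1.5 mm thick, on the gate plate just beyond the closed end of one of the four outer slots, which it marks; which one changes from run to run. Origin: centre of its underside, 18 mm beyond the slot's closed end, in line with the slot. The lever must go into this slot
- red_mark: red enamel disc, 20 mm across, 1.5 mm thick, on the gate plate just beyond the closed end of one of the four outer slots, which it marks; which one changes from run to run. Origin: centre of its underside, 18 mm beyond the slot's closed end, in line with the slot
- yellow_mark: yellow enamel disc, 20 mm across, 1.5 mm thick, on the gate plate just beyond the closed end of one of the four outer slots, which it marks; which one changes from run to run. Origin: centre of its underside, 18 mm beyond the slot's closed end, in line with the slot
- green_mark: green enamel disc, 20 mm across, 1.5 mm thick, on the gate plate just beyond the closed end of one of the four outer slots, which it marks; which one changes from run to run. Origin: centre of its underside, 18 mm beyond the slot's closed end, in line with the slot
- knob_near: the -x (near) side of the lever's knob: a flat face 14 mm out from the knob's middle, 24 mm wide, 34 mm tall. Origin: the middle of the knob (same point as knob)
- knob_far: the +x (far) side of the lever's knob: a flat face 14 mm out from the knob's middle, 24 mm wide, 34 mm tall. Origin: the middle of the knob (same point as knob)
- knob_left: the +y (left) side of the lever's knob: a flat face 14 mm out from the knob's middle, 24 mm wide, 34 mm tall. Origin: the middle of the knob (same point as knob)
- knob_right: the -y (right) side of the lever's knob: a flat face 14 mm out from the knob's middle, 24 mm wide, 34 mm tall. Origin: the middle of the knob (same point as knob)
- seal_a: loose orange silicone bucket seal lying flat on the bench, a ring 60 mm outside, 42 mm inside, 10 mm thick; origin at the centre of its underside. To be left alone
- seal_b: loose orange silicone bucket seal lying flat on the bench, a ring 60 mm outside, 42 mm inside, 10 mm thick; origin at the centre of its underside. To be left alone
- loupe: loose green glass inspection loupe in a round black mount, 44 mm across, 28 mm tall, standing on the bench; origin at the centre of its underside. To be left alone
- hex_key: loose black steel hex key lying flat on the bench, long leg 95 mm along its x, short leg 30 mm, 8 mm thick; origin under the middle of the long leg. To be left alone
- clamp: fixed cast iron bench clamp (390 mm long with its screw, 110 mm wide, along its x) gripping a silver rotor 176 mm across, 138 mm tall in all; origin on the bench under the rotor's centre. An obstacle only

How it is judged:
By the outcome, as a careful person would: the job done as asked, in the order asked, and still so for the second after the job is handed in, with the robot touching nothing.
It also fails if it takes over 51 s, if anything falls off the work surface, if the arm or the gripper's body presses on something with over 40 N, if the wrist force passes 120 N, or if a joint passes its speed limit or range.

### The arm

A 6-joint arm with a two-finger parallel gripper is mounted at the origin on the work surface. World frame = base frame: x ahead of the robot, y to its left, z up, the work surface at z = 0. Lengths are in mm, angles in rad, forces in N, time in s.
With the tool pointing down it reaches from about 300 to 850 mm from the base axis. Payload 5.4 kg.
Tool frame: the origin (TCP) lies at the centre of the arm's flange, where the gripper is bolted on; the fingertips stand 173 mm ahead of it and the grasp point (between the pads) lies 155 mm ahead of it; x points along the fingers, y is the direction in which the jaws open and shut, and the axes are right-handed (so a half turn about x gives the same grasp; the last joint's range is limited). The gripper opens to 85 mm and grips with 20 to 120 N. Pads are 22 mm wide; open, the fingers measure 114 mm over their backs; the gripper's body (76 mm by 85 mm) begins 54 mm behind the grasp point. The pads swing forward as they close: fully open they stand 13 mm farther back than shut.
Start: joints at [0.895, 0.158, 1.597, -0, 1.386, -0.21], TCP at [258.262, 513.72, 404.699] pointing down, gripper open.
Joint ranges: [-2.91, 2.91], [-0.94, 2.29], [0.18, 2.7], [-1.29, 4.43], [0.17, 2.64], [-3, 3]. Speed limits (rad/s): [2.57, 2.57, 3.14, 3.14, 3.14, 3.14].

### API

Orientations are given as [roll, pitch, yaw] about the fixed x, y, z axes, in that order (R = Rz(yaw) Ry(pitch) Rx(roll)).
In Python, from workcell import arm, optics, workorder gives the robot as it stands.
- The arm moves only by the tool send_rows, never from a script. Its argument "rows" is one flat list of numbers, 7 for each row, row after row: the shift along the tool's x, y, z in mm, then the turn, a rotation vector about the tool's x, y, z in rad, then the gripper command: -1 is fully open, 1 is shut, values between are in proportion. A call has 1 to 20 rows; each row is the pose to reach, as a shift and turn from the pose commanded when the call began, along the tool's axes at that moment; what a row does not reach only later rows make up. A row lasts 1/10 s, in which the tool goes at most 50 mm and 8.59 degrees, less where a joint would pass 70% of its speed; a pose out of reach is approached as far as the arm can. A call with a gripper value outside its range is refused whole. The fingers move at their own pace and stop on an object; the grip force is fixed at half the most. Time passes only in rows, so rows that repeat a pose let the fingers close. It gives the time, the measured TCP pose, the force and the opening at its end, in the units of the state.
- arm.observe(): the state, without advancing time (a new reading comes with each control period).
- optics.get_image(name): name is "scene" or "top" or "wrist"; returns the picture (480x640x3 uint8, red, green, blue); there is no depth.
- optics.calibration(name): a dict with "camera_matrix" (3x3 intrinsics, pixels), "extrinsics" (4x4, takes a point from camera to world coordinates). Camera axes: x right, y up, looking along -z (the intrinsics and any distortion apply to the point x, -y, -z); pixel columns grow to the right and rows downward; lengths in mm; the calibration is good to about 2 mm. A picture is of the moment at which its call begins: read the wrist's pose just before it. calibration takes no time and is no camera call; for the wrist camera it gives the pose at the moment of the call.
- workorder.finish_job(): hands the job in, once; it reports no verdict.
Trained networks look in the newest picture that a camera, given by its name, has taken for a name from the list of things; names that differ only in an ending like _2 or _b are one class to them, and where a whole thing is asked for, a point or a joint stands for the part that bears it (a point fixed in the world has none). Each returns a list of dicts, best first, with "p" (0 to 1); they miss things now and then, are a little off and sometimes report something else, mostly with a low value. They report only what shows in the picture. A call takes as long as a camera call.
- optics.spot_in(camera, label): "uv" ([column, row] in pixels, amid what is visible of it).
- optics.regions_of(camera, label): "region" (480x640 bool, what is visible of it) and "uv" ([column, row] in pixels, amid what is visible of it).
- optics.place_of(camera, label): "uv" ([column, row] in pixels: a listed point, or the origin of a listed thing).
The state is a dict: "time": time; "qpos": joint angles; "qd": joint speeds; "joint_efforts": joint torques, N m; "tcp_pos": TCP position; "ee_rot": TCP orientation; "ft_force": force on the tool from outside, world axes, zero at the start; "wrist_torque": the same for the moment, N m; "grip_width": finger opening in mm.
Only numpy, scipy, OpenCV 4.12 (cv2) and the standard library are available. Lean on these libraries where they do the work, as an engineer would, in place of code of your own. Each camera call takes 0.05 s, during which the arm holds its last target.

## Working session

There is one attempt and no reset: what is moved stays moved. The work goes in short steps, Python scripts to look and compute and a tool call to move; the robot and the scene stay as the last step left them, time stands still between calls to the robot, and variables do not carry over. Pictures are saved under pics/ and viewed, and the job is handed in when it is done.

Besides the shell and the picture viewer there is one more tool, called after ">>>" by a JSON object that holds its "fn" and its "kwargs", one argument or row to a line. send_rows: Moves the arm, as the interface text tells. Its arguments: {"type":"object","properties":{"rows":{"type":"array"}},"required":["rows"]}

```bash
mkdir -p pics; ls
python3 - <<'E'
from workcell import arm, optics, workorder
import cv2
print(arm.observe())
for c in ["scene","top"]:
    im=optics.get_image(c); cv2.imwrite(f"pics/{c}0.png",im[:,:,::-1])
    k=optics.calibration(c); print(c,k)
    for l in ["gate","knob","stem","blue_mark","red_mark","yellow_mark","green_mark","drive","clamp"]:
        print(l,[(r["uv"],round(r["p"],2)) for r in optics.place_of(c,l)][:2])
E
```

```text
pics
{'time': 0.0, 'qpos': array([ 8.94947394e-01,  1.59030209e-01,  1.59823070e+00,  1.73861305e-06,
        1.38615902e+00, -2.10087826e-01]), 'qd': array([-0.00037858, -0.0013802 , -0.00052559, -0.00262118, -0.0008755 ,
       -0.00069269]), 'joint_efforts': array([-5.11906455e-04, -3.95992827e+01, -3.31437385e+01, -1.19849688e-04,
        8.29935103e-03,  5.32131693e-06]), 'tcp_pos': array([258.07069675, 513.52533162, 403.7279361 ]), 'ee_rot': array([-1.78181914,  1.56896905, -2.24758057]), 'ft_force': array([ 0.1398985 , -0.01685539, -1.31544418]), 'wrist_torque': array([-0.01054114,  0.03557846, -0.04918018]), 'grip_width': 85.06303938595933}
scene {'camera_matrix': array([[498.75836423,   0.        , 318.93789499],
       [  0.        , 498.75836423, 236.88530827],
       [  0.        ,   0.        ,   1.        ]]), 'extrinsics': array([[-2.25441191e-01, -5.42240739e-01,  8.09414140e-01,
         1.35136696e+03],
       [ 9.74061104e-01, -1.42098513e-01,  1.76105019e-01,
         2.49813608e+02],
       [ 1.95252301e-02,  8.28120156e-01,  5.60210472e-01,
         6.61076039e+
[... 747 characters left out ...]
87e-01,
         3.97162547e+02],
       [-9.99376222e-01, -2.76391389e-02,  2.19828289e-02,
         8.47742413e+01],
       [ 1.71089196e-02,  1.65624275e-01,  9.86040508e-01,
         9.88569918e+02],
       [ 0.00000000e+00,  0.00000000e+00,  0.00000000e+00,
         1.00000000e+00]])}
gate [([404.5, 243.9], 0.73), ([427.8, 219.6], 0.56)]
knob [([429.1, 230.6], 0.7), ([442.0, 307.2], 0.68)]
stem [([422.2, 233.1], 0.86)]
blue_mark [([440.4, 247.0], 0.41), ([429.3, 230.4], 0.4)]
red_mark [([444.1, 201.7], 0.5)]
yellow_mark [([413.4, 193.3], 0.61)]
green_mark [([407.0, 244.1], 0.51), ([414.1, 233.2], 0.3)]
drive [([431.7, 229.1], 0.68), ([414.8, 231.9], 0.63)]
clamp [([158.1, 269.4], 0.67)]
```

Run:
```python
import cv2
a=cv2.imread("pics/scene0.png");b=cv2.imread("pics/top0.png")
cv2.imwrite("pics/sc_crop.png",cv2.resize(a[150:330,110:350],None,fx=3.3,fy=3.3,interpolation=2))
cv2.imwrite("pics/top_crop.png",cv2.resize(b[150:330,340:560],None,fx=3.3,fy=3.3,interpolation=2))
```

```text
(no output)
```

View pics/scene0.png

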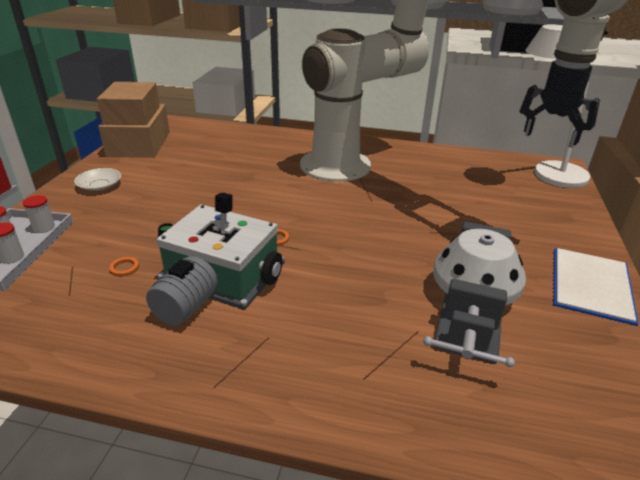

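View pics/top0.png

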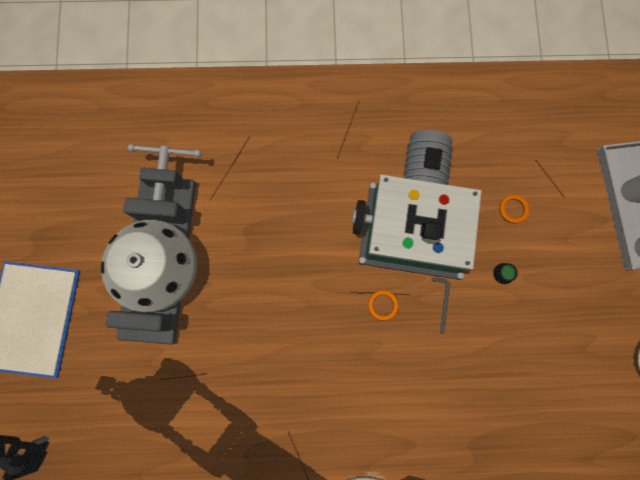

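View pics/sc_crop.png

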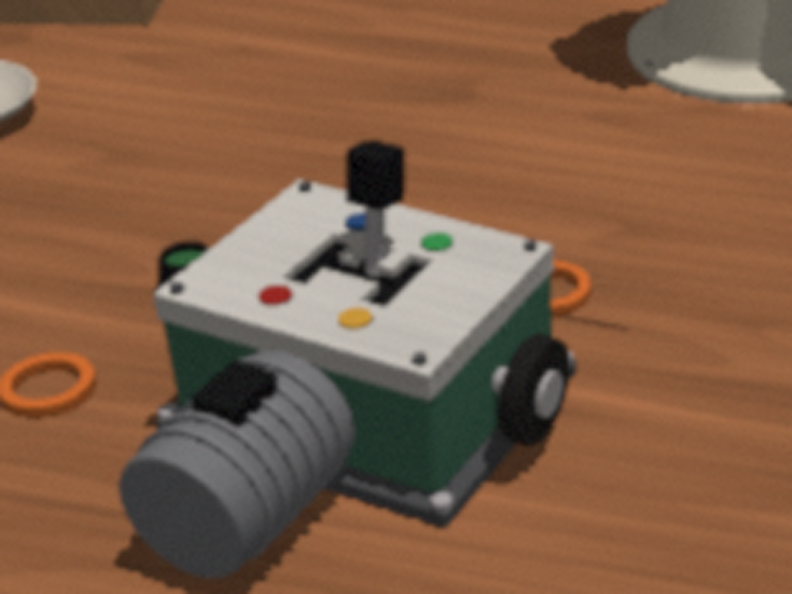

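View pics/top_crop.png

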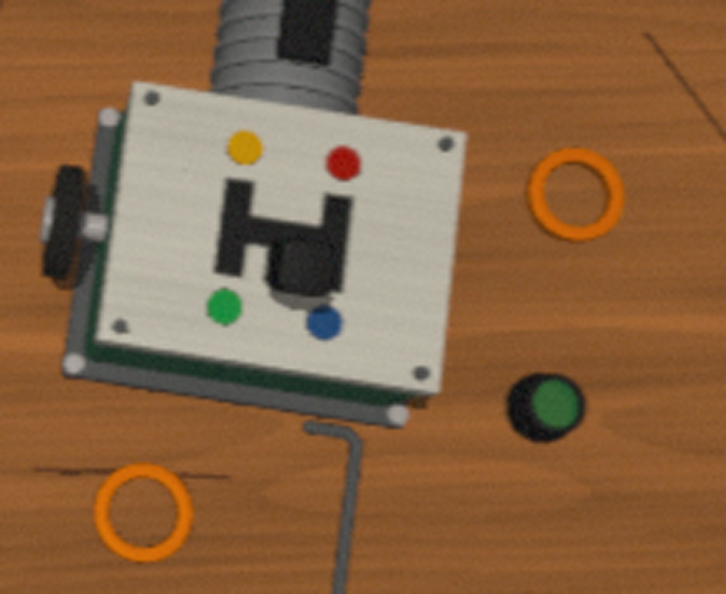

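Blue sits at the −x/−y corner (right, near the robot). In the top view yellow is at (414,195), red (444,199), green (408,243), blue (438,248) and the knob (431,231). I'll measure the pose from the marks and the knob in both views.

```bash
cat > h.py <<'E'
import numpy as np, cv2
from workcell import arm, optics, workorder
from scipy.spatial.transform import Rotation as Ro
def P(c):
    k=optics.calibration(c); T=np.linalg.inv(k["extrinsics"]); return k["camera_matrix"]@np.diag([1,-1,-1])@T[:3], k
def tri(ua,ca,ub,cb):
    X=cv2.triangulatePoints(P(ca)[0],P(cb)[0],np.array(ua,float).reshape(2,1),np.array(ub,float).reshape(2,1))[:,0]; return X[:3]/X[3]
def atz(u,c,z):
    p,k=P(c); E=k["extrinsics"]; d=np.linalg.inv(k["camera_matrix"])@[u[0],u[1],1]; d=E[:3,:3]@(d*[1,-1,-1]); o=E[:3,3]
    return o+d*(z-o[2])/d[2]
def blobs(im,box):
    u0,v0,u1,v1=box; h=cv2.cvtColor(im,cv2.COLOR_BGR2HSV)[v0:v1,u0:u1]; out={}
    for n,(a,b) in dict(red=(172,180),yellow=(18,28),green=(45,75),blue=(100,120)).items():
        m=((h[...,0]>=a)&(h[...,0]<=b)&(h[...,1]>110)&(h[...,2]>60)).astype(np.uint8)
        N,L,S,C=cv2.connectedComponentsWithStats(m)
        out[n]=[(int(S[i,4]),(C[i]+[u0,v0]).round(1)) for i in range(1,N) if S[i,4]>15]
    return out
E
python3 - <<'E'
from h import *
t=blobs(cv2.imread("pics/top0.png"),(390,170,460,262)); s=blobs(cv2.imread("pics/scene0.png"),(160,205,270,255))
print(t);print(s)
for n in t:
    for a in t[n]:
        print(n,a[0],"plane",atz(a[1],"top",105).round(1))
        for b in s.get(n,[]): print("  tri",tri(a[1],"top",b[1],"scene").round(1), "scene plane",atz(b[1],"scene",105).round(1))
print("knob",tri([431.5,231],"top",[223,203.5],"scene"))
print(Ro.from_euler("xyz",arm.observe()["ee_rot"]).as_matrix().round(3))
E
```

```text
{'red': [], 'yellow': [(88, array([413.7, 194.3]))], 'green': [(77, array([407.5, 242.5]))], 'blue': [(67, array([437.9, 247.2]))]}
{'red': [], 'yellow': [(44, array([217.2, 245.9]))], 'green': [(25, array([242. , 222.8])), (25, array([164.4, 227.4]))], 'blue': []}
yellow 88 plane [ 625.5 -109.9  105. ]
  tri [ 625.6 -109.5  103.4] scene plane [ 627.8 -107.6  105. ]
green 77 plane [535.1 -92.9 105. ]
  tri [535.2 -92.4 103.3] scene plane [537.7 -90.5 105. ]
  tri [ 586.6 -166.6  101.4] scene plane [ 593.9 -235.7  105. ]
blue 67 plane [ 524.9 -148.   105. ]
knob [ 546.62581961 -125.51248418  151.15745315]
[[-0.     0.449  0.893]
 [ 0.     0.893 -0.449]
 [-1.     0.    -0.   ]]
```

Yellow and blue give the gate centre at about (576,−128), with yaw about −0.185. The 92 mm and 56 mm mark spacings both agree. Next I'll close the fingers and go behind the knob at height, with the tool's y along the drive's y and its z along the drive's x.

>>> {"fn": "send_rows", "kwargs": {
  "rows": [0, -454, 491, -0.281, 0, 0, 1, 0, -454, 491, -0.281, 0, 0, 1, 0, -454, 491, -0.281, 0, 0, 1, 0, -454, 491, -0.281, 0, 0, 1, 0, -454, 491, -0.281, 0, 0, 1, 0, -454, 491, -0.281, 0, 0, 1, 0, -454, 491, -0.281, 0, 0, 1, 0, -454, 491, -0.281, 0, 0, 1, 0, -454, 491, -0.281, 0, 0, 1, 0, -454, 491, -0.281, 0, 0, 1, 0, -454, 491, -0.281, 0, 0, 1, 0, -454, 491, -0.281, 0, 0, 1, 0, -454, 491, -0.281, 0, 0, 1, 0, -454, 491, -0.281, 0, 0, 1, 0, -454, 491, -0.281, 0, 0, 1, 0, -454, 491, -0.281, 0, 0, 1, 0, -454, 491, -0.281, 0, 0, 1, 0, -454, 491, -0.281, 0, 0, 1, 0, -454, 491, -0.281, 0, 0, 1, 0, -454, 491, -0.281, 0, 0, 1]
}}

```text
time: 3.0
tcp_pos: [493.0, -111.8, 404.8]
ee_rot: [-0.391, 1.571, -0.575]
ft_force: [-0.4, 0.5, -0.8]
grip_width: -0.1
```

```bash
cat >> h.py <<'E'
G=np.array([576,-128.]); EX=np.array([.983,-.184]); EY=np.array([.184,.983])
def st():
    o=arm.observe(); d=o["tcp_pos"][:2]-G; R=Ro.from_euler("xyz",o["ee_rot"]).as_matrix()
    print("t %.2f drive x %.1f y %.1f tcp z %.1f tipz %.1f F"%(o["time"],d@EX,d@EY,o["tcp_pos"][2],o["tcp_pos"][2]-173),o["ft_force"].round(1),"w %.1f"%o["grip_width"]); print(R.round(3))
    return o
def snap(n,c="wrist"):
    im=optics.get_image(c); im=im[:,:,::-1].copy(); cv2.imwrite(f"pics/{n}.png",im); return im
E
python3 - <<'E'
from h import *
st(); snap("w1"); print(optics.place_of("wrist","knob"),optics.place_of("wrist","gate"), optics.place_of("wrist","stem"))
im=snap("t1","top");cv2.imwrite("pics/t1c.png",cv2.resize(im[150:330,340:560],None,fx=3.3,fy=3.3,interpolation=2))
E
```

```text
t 3.00 drive x -84.6 y 0.7 tcp z 404.8 tipz 231.8 F [-0.4  0.5 -0.8] w -0.1
[[ 0.     0.183  0.983]
 [-0.     0.983 -0.183]
 [-1.    -0.     0.   ]]
[] [] []
```

View pics/w1.png

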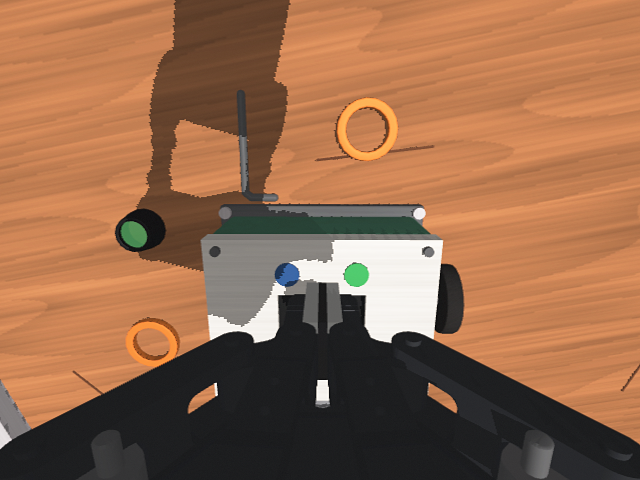

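View pics/t1c.png

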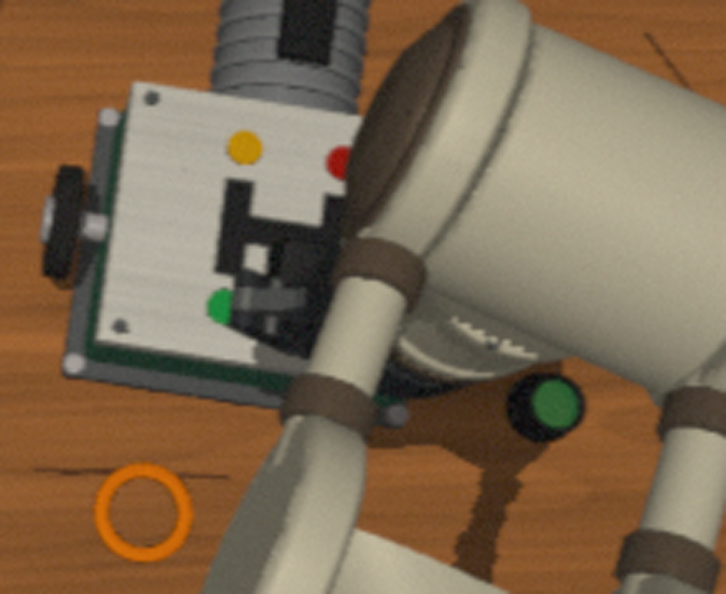

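The wrist view shows blue at (287,274) and green at (356,274), with the knob hidden by the fingers. I'll use it to check the drive pose.

Run:
```python
from h import *
for n,u in [("blue",[287,274]),("green",[356.5,274])]:
    p=atz(u,"wrist",105); d=p[:2]-G; print(n,p.round(1),d@EX,d@EY)
```

```text
blue [ 525.7 -147.4  105. ] -45.90914025878877 -28.37321108138123
green [535.8 -92.4 105. ] -46.04937504129441 27.61883365201431
```

>>> {"fn": "send_rows", "kwargs": {
  "rows": [42, 0, 0, 0, 0, 0, 1, 84, 0, 0, 0, 0, 0, 1, 84, 0, 0, 0, 0, 0, 1, 84, 0, 15, 0, 0, 0, 1, 84, 0, 22, 0, 0, 0, 1, 84, 0, 27, 0, 0, 0, 1, 84, 0, 32, 0, 0, 0, 1, 84, 0, 37, 0, 0, 0, 1, 84, 0, 42, 0, 0, 0, 1, 84, 0, 46, 0, 0, 0, 1, 84, 0, 50, 0, 0, 0, 1, 84, 0, 52, 0, 0, 0, 1, 84, 0, 52, 0, 0, 0, 1]
}}

```text
time: 4.55
tcp_pos: [544.4, -122.0, 320.7]
ee_rot: [0.622, 1.571, 0.438]
ft_force: [-2.2, -0.4, 1.7]
grip_width: 0.0
```

Run:
```python
from h import *
st(); snap("w2"); im=snap("s2","scene"); cv2.imwrite("pics/s2c.png",cv2.resize(im[150:300,140:340],None,fx=4,fy=4,interpolation=2))
```

```text
t 4.55 drive x -32.2 y 0.1 tcp z 320.7 tipz 147.7 F [-2.2 -0.4  1.7] w 0.0
[[ 0.     0.184  0.983]
 [ 0.     0.983 -0.184]
 [-1.     0.     0.   ]]
```

View pics/s2c.png

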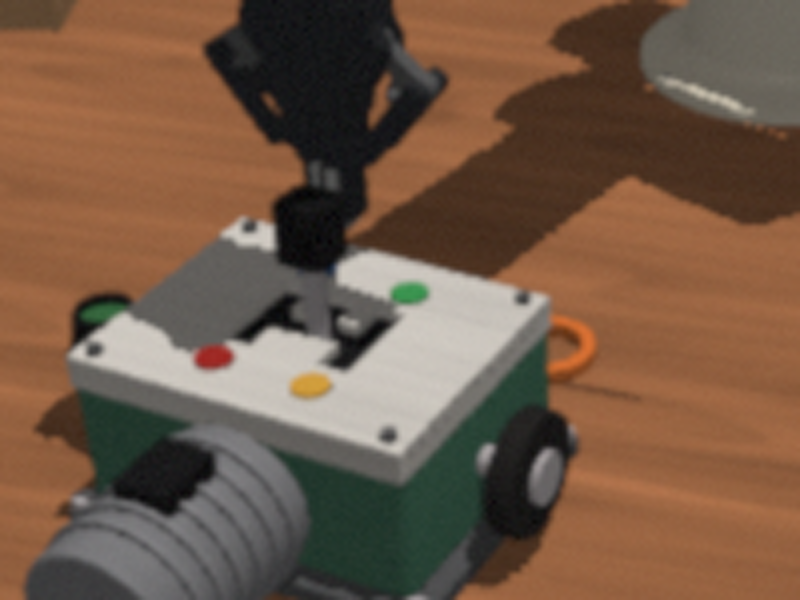

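View pics/w2.png

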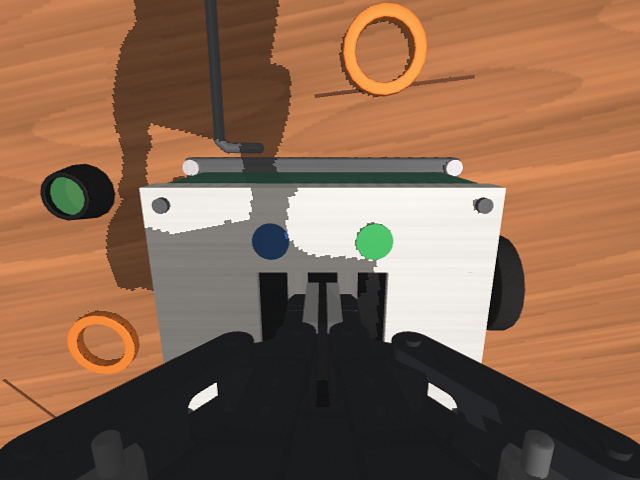

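The stem is nearly in the channel, so I'll keep pushing gently until it meets the far wall.

>>> {"fn": "send_rows", "kwargs": {
  "rows": [0, 0, 2, 0, 0, 0, 1, 0, 0, 4, 0, 0, 0, 1, 0, 0, 6, 0, 0, 0, 1, 0, 0, 7, 0, 0, 0, 1, 0, 0, 7, 0, 0, 0, 1]
}}

```text
time: 5.15
tcp_pos: [551.2, -123.3, 320.7]
ee_rot: [3.032, 1.571, 2.847]
ft_force: [-2.2, 0.4, 2.3]
grip_width: 0.0
```

Run:
```python
from h import *
st(); im=snap("s3","scene"); cv2.imwrite("pics/s3c.png",cv2.resize(im[170:270,160:290],None,fx=6,fy=6,interpolation=2))
for l in ["knob","stem"]: print(l,[(r["uv"],round(r["p"],2)) for r in optics.place_of("scene",l)][:2])
for l,z in [("knob",158),("stem",101)]:
  for r in optics.place_of("scene",l)[:1]:
    d=atz(r["uv"],"scene",z)[:2]-G; print(d@EX,d@EY)
```

```text
t 5.15 drive x -25.3 y 0.0 tcp z 320.7 tipz 147.7 F [-2.2  0.4  2.3] w 0.0
[[-0.     0.184  0.983]
 [ 0.     0.983 -0.184]
 [-1.     0.    -0.   ]]
knob [([213.3, 208.3], 0.64)]
stem [([215.4, 232.3], 0.94), ([215.1, 206.0], 0.34)]
4.161812808186776 -1.5713753436076385
3.7537604067628916 -3.5101084085301495
```

View pics/s3c.png

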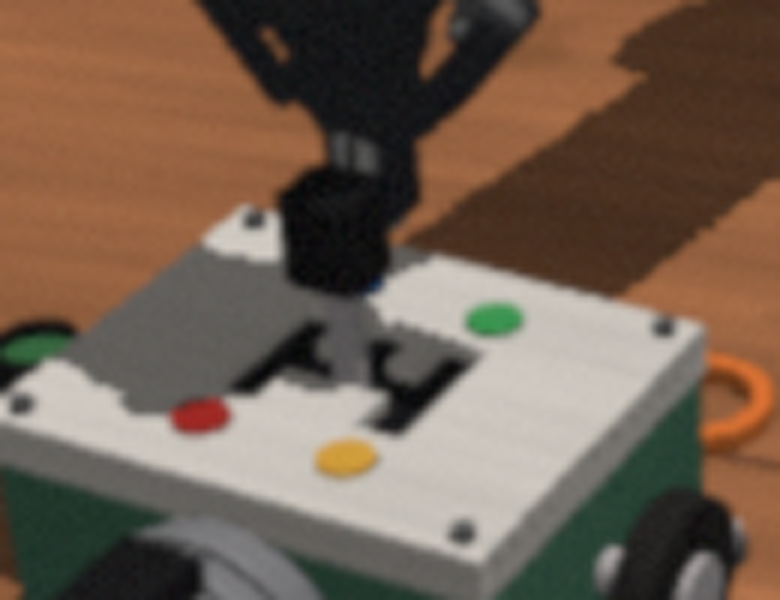

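The stem is now in the cross channel at x≈0–2. I'll back off, go round to the +y side and push along −y.

>>> {"fn": "send_rows", "kwargs": {
  "rows": [0, 0, -12, 0, 0, 0, 1, -25, 0, -20, 0, 0, 0, 1, -50, 20, -20, 0, 0, 0, 1, -50, 50, -5, 0, 0, 0, 1, -50, 55, 25, 0, 0, 0, 1, -25, 55, 25, 0, 0, 0, 1, 0, 55, 25, 0, 0, 0, 1, 0, 50, 25, 0, 0, 0, 1, 0, 42, 25, 0, 0, 0, 1, 0, 36, 25, 0, 0, 0, 1, 0, 30, 25, 0, 0, 0, 1, 0, 25, 25, 0, 0, 0, 1, 0, 20, 25, 0, 0, 0, 1, 0, 15, 25, 0, 0, 0, 1, 0, 10, 25, 0, 0, 0, 1, 0, 10, 25, 0, 0, 0, 1]
}}

```text
time: 7.0
tcp_pos: [577.4, -118.6, 320.9]
ee_rot: [-0.57, 1.57, -0.755]
ft_force: [0.6, 0.9, 0.6]
grip_width: -0.2
```

Run:
```python
from h import *
st(); snap("w4"); im=snap("s4","scene"); cv2.imwrite("pics/s4c.png",cv2.resize(im[170:270,160:290],None,fx=6,fy=6,interpolation=2))
for l,z in [("knob",156),("stem",101)]:
  for r in optics.place_of("scene",l)[:1]:
    d=atz(r["uv"],"scene",z)[:2]-G; print(l,d@EX-2,d@EY)
```

```text
t 7.00 drive x -0.3 y 9.5 tcp z 320.9 tipz 147.9 F [0.6 0.9 0.6] w -0.2
[[ 0.     0.184  0.983]
 [-0.     0.983 -0.184]
 [-1.    -0.     0.   ]]
knob 0.16416668214263908 -14.954948253495532
stem -7.1579307537736705 -16.585506006232738
```

View pics/s4c.png

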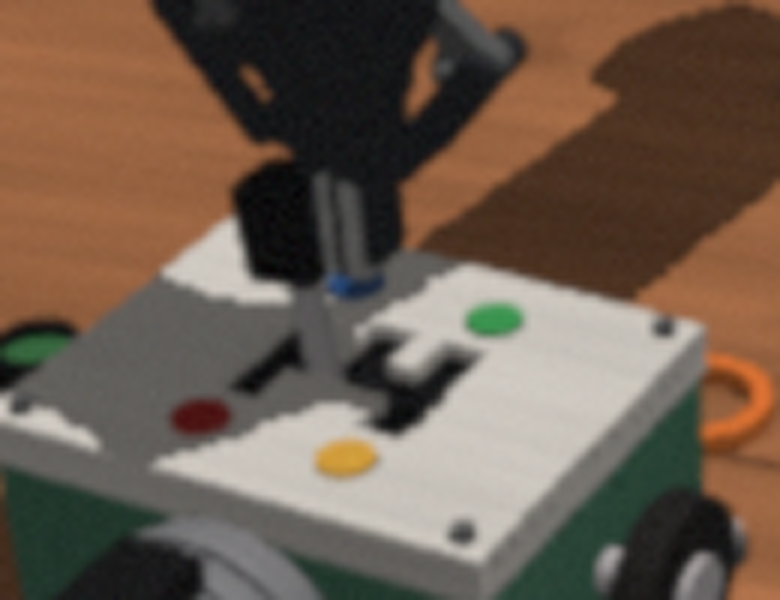

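View pics/w4.png

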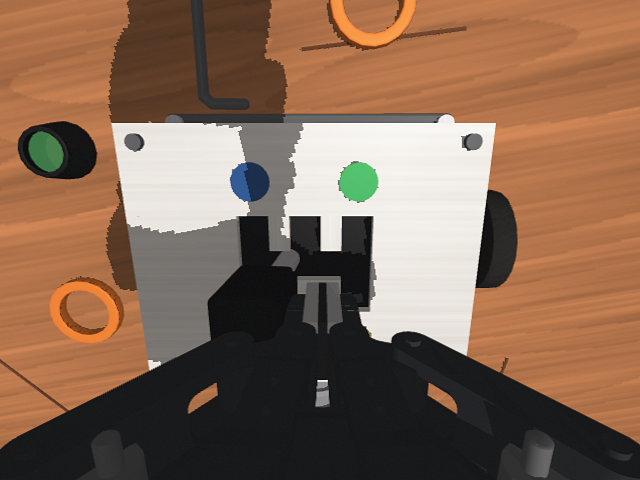

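The knob is travelling along the channel, now at y≈−15. Another ~30 mm should take it to the end.

>>> {"fn": "send_rows", "kwargs": {
  "rows": [0, -5, 0, 0, 0, 0, 1, 0, -10, 0, 0, 0, 0, 1, 0, -15, 0, 0, 0, 0, 1, 0, -20, 0, 0, 0, 0, 1, 0, -24, 0, 0, 0, 0, 1, 0, -27, 0, 0, 0, 0, 1, 0, -29, 0, 0, 0, 0, 1, 0, -30, 0, 0, 0, 0, 1, 0, -30, 0, 0, 0, 0, 1]
}}

```text
time: 8.1
tcp_pos: [572.0, -147.1, 320.6]
ee_rot: [1.757, 1.569, 1.572]
ft_force: [0.7, 4.8, -0.2]
grip_width: 0.3
```

Run:
```python
from h import *
st(); snap("w5"); im=snap("s5","scene"); cv2.imwrite("pics/s5c.png",cv2.resize(im[170:270,160:290],None,fx=6,fy=6,interpolation=2))
for l,z in [("knob",151),("stem",99)]:
  for r in optics.place_of("scene",l)[:1]:
    d=atz(r["uv"],"scene",z)[:2]-G; print(l,d@EX-2,d@EY)
```

```text
t 8.10 drive x -0.4 y -19.5 tcp z 320.6 tipz 147.6 F [ 0.7  4.8 -0.2] w 0.3
[[-0.     0.184  0.983]
 [ 0.001  0.983 -0.184]
 [-1.     0.001 -0.   ]]
stem 2.436458144888949 -27.484289808611912
```

View pics/s5c.png

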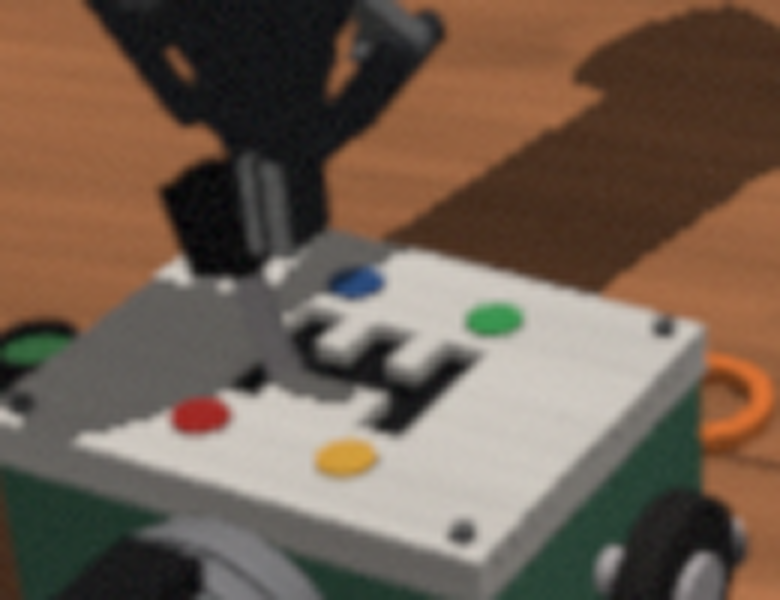

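View pics/w5.png

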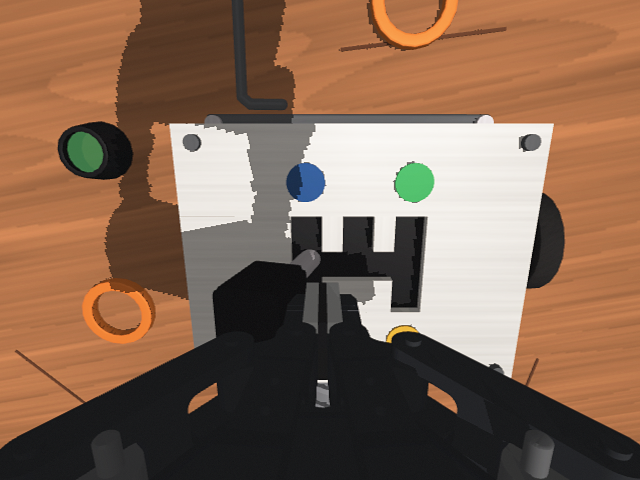

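The reaction force rose to 4.8 N, so the lever is at the channel end in line with the blue column (stem y≈−27.5). Next I'll go round to the far side and push −x.

>>> {"fn": "send_rows", "kwargs": {
  "rows": [0, 10, 0, 0, 0, 0, 1, -25, 18, 10, 0, 0, 0, 1, -50, 15, 35, 0, 0, 0, 1, -55, -5, 52, 0, 0, 0, 1, -50, -24, 52, 0, 0, 0, 1, -25, -24, 52, 0, 0, 0, 1, 0, -24, 52, 0, 0, 0, 1, 0, -24, 46, 0, 0, 0, 1, 0, -24, 39, 0, 0, 0, 1, 0, -24, 32, 0, 0, 0, 1, 0, -24, 26, 0, 0, 0, 1, 0, -24, 20, 0, 0, 0, 1, 0, -24, 15, 0, 0, 0, 1, 0, -24, 10, 0, 0, 0, 1, 0, -24, 6, 0, 0, 0, 1, 0, -24, 6, 0, 0, 0, 1]
}}

```text
time: 9.9
tcp_pos: [573.1, -172.1, 320.8]
ee_rot: [-2.185, 1.571, -2.37]
ft_force: [2.5, -0.6, 1.3]
grip_width: 0.3
```

Run:
```python
from h import *
st(); snap("w6"); im=snap("s6","scene"); cv2.imwrite("pics/s6c.png",cv2.resize(im[170:270,160:290],None,fx=6,fy=6,interpolation=2))
```

```text
t 9.90 drive x 5.3 y -43.9 tcp z 320.8 tipz 147.8 F [ 2.5 -0.6  1.3] w 0.3
[[-0.     0.184  0.983]
 [-0.     0.983 -0.184]
 [-1.    -0.    -0.   ]]
```

View pics/s6c.png

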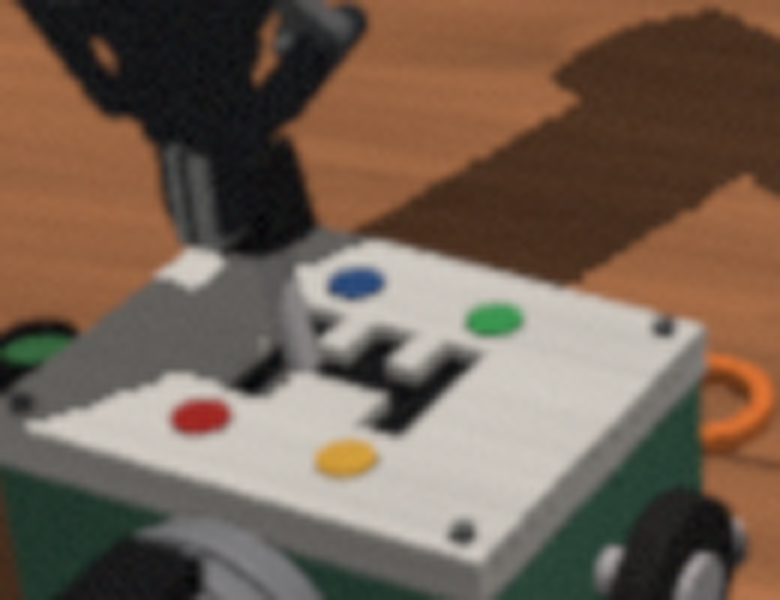

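View pics/w6.png

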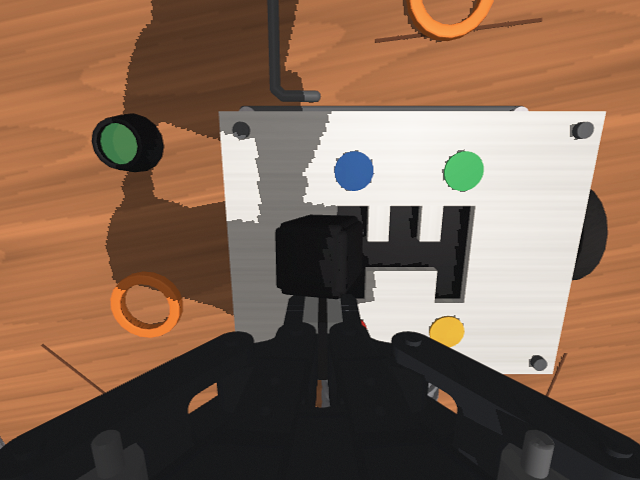

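The knob is entering the blue column and the push takes only about 2.5 N. I'll continue to the slot's closed end.

>>> {"fn": "send_rows", "kwargs": {
  "rows": [0, 0, -4, 0, 0, 0, 1, 0, 0, -8, 0, 0, 0, 1, 0, 0, -11, 0, 0, 0, 1, 0, 0, -14, 0, 0, 0, 1, 0, 0, -16, 0, 0, 0, 1, 0, 0, -16, 0, 0, 0, 1]
}}

```text
time: 10.6
tcp_pos: [558.2, -169.3, 321.0]
ee_rot: [-0.017, 1.567, -0.202]
ft_force: [8.4, -0.6, -4.1]
grip_width: -0.2
```

Run:
```python
from h import *
st(); snap("w7")
```

```text
t 10.60 drive x -9.9 y -43.9 tcp z 321.0 tipz 148.0 F [ 8.4 -0.6 -4.1] w -0.2
[[ 0.004  0.184  0.983]
 [-0.001  0.983 -0.184]
 [-1.    -0.     0.004]]
```

View pics/w7.png

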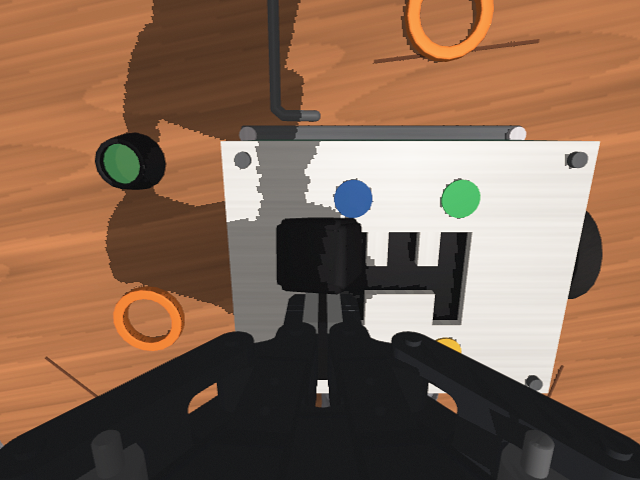

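The force rose to 8.4 N, which is the closed end. I'll nudge 2 mm more, retreat, and check.

>>> {"fn": "send_rows", "kwargs": {
  "rows": [0, 0, -2, 0, 0, 0, 1, 0, 0, -2, 0, 0, 0, 1]
}}

```text
time: 10.85
tcp_pos: [557.1, -169.1, 321.4]
ee_rot: [-0.04, 1.563, -0.226]
ft_force: [13.6, -0.9, -5.5]
grip_width: 0.1
```

>>> {"fn": "send_rows", "kwargs": {
  "rows": [0, 0, 10, 0, 0, 0, 1, 0, 0, 28, 0, 0, 0, 1, -40, 0, 30, 0, 0, 0, 1, -90, 0, 30, 0, 0, 0, 1, -110, 40, 30, 0, 0, 0, 1, -110, 90, 30, 0, 0, 0, 1, -110, 140, 30, 0, 0, 0, 1, -110, 190, 30, 0, 0, 0, 1, -110, 240, 30, 0, 0, 0, 1, -110, 240, 30, 0, 0, 0, 1, -110, 240, 30, 0, 0, 0, 1]
}}

```text
time: 11.95
tcp_pos: [629.1, 62.4, 430.0]
ee_rot: [-2.633, 1.568, -2.815]
ft_force: [0.4, 0.1, 0.9]
grip_width: -0.3
```

Run:
```python
from h import *
st(); uv={}
for c,b in [("scene",(160,290,170,270)),("top",(370,500,170,270))]:
    im=snap("f_"+c,c); cv2.imwrite(f"pics/f_{c}c.png",cv2.resize(im[b[2]:b[3],b[0]:b[1]],None,fx=6,fy=6,interpolation=2))
    for l in ["knob","stem"]:
        r=optics.place_of(c,l); print(c,l,[(x["uv"],x["p"]) for x in r[:2]])
        if r: uv[c,l]=r[0]["uv"]
for l in ["knob","stem"]:
    if (("top",l) in uv and ("scene",l) in uv):
        X=tri(uv["top",l],"top",uv["scene",l],"scene"); d=X[:2]-G; print(l,X.round(1),d@EX,d@EY)
```

```text
t 11.95 drive x 17.2 y 197.0 tcp z 430.0 tipz 257.0 F [0.4 0.1 0.9] w -0.3
[[-0.002  0.181  0.983]
 [-0.001  0.983 -0.181]
 [-1.    -0.001 -0.002]]
scene knob [([204.6, 201.9], 0.74)]
scene stem [([209.4, 227.0], 0.82), ([204.8, 201.1], 0.45)]
top knob [([453.1, 236.8], 0.68)]
top stem [([434.9, 234.8], 0.8)]
knob [ 537.6 -167.5  142.8] -30.527961836321126 -45.90000580418361
stem [ 552.  -152.5   92. ] -19.106320247541223 -28.527639500707945
```

View pics/f_scenec.png

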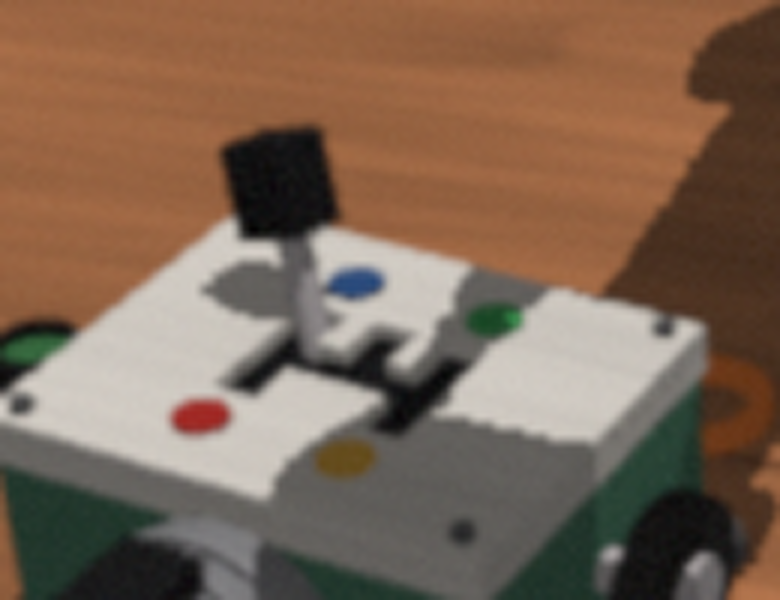

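View pics/f_top.png

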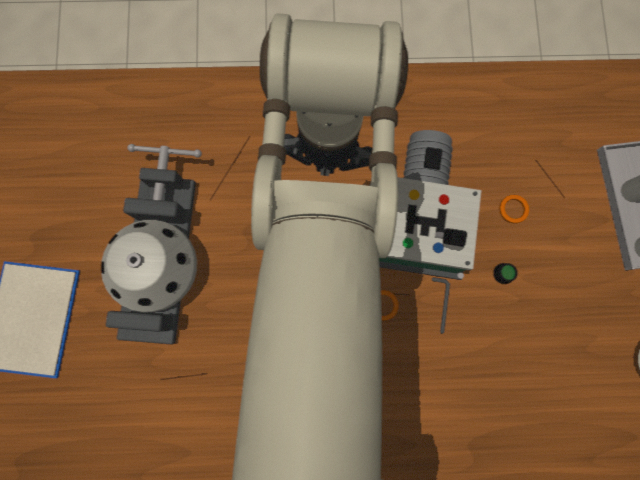

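View pics/f_topc.png

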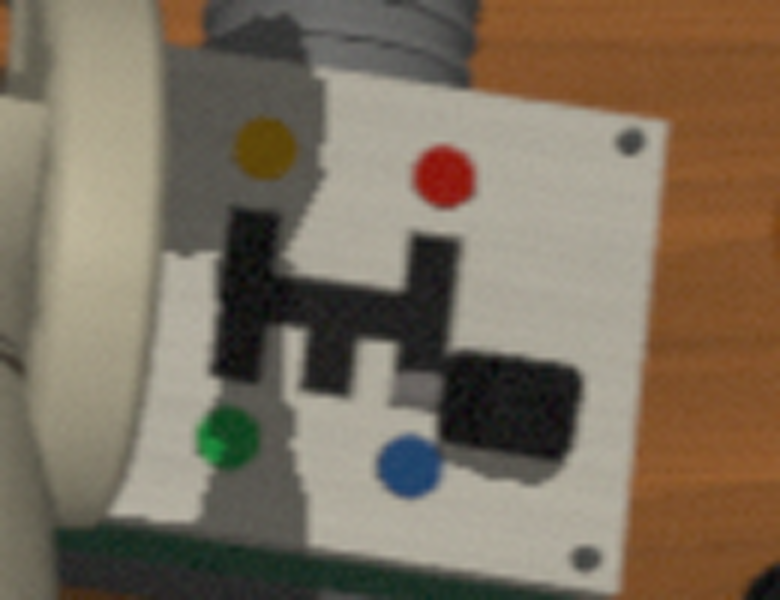

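The top view puts the stem at (435,235), at the closed end of the blue slot. That is 12.8 px, or about 24 mm, from the blue mark at (438,247), as it should be when home. The seals, loupe and hex key sit where they did at first, and the arm is clear.

Run:
```python
from h import *
print(np.linalg.norm((atz([434.9,234.8],"top",99)-atz([437.9,247.2],"top",105))[:2]))
print(workorder.finish_job())
```

```text
24.26705698649377
the job is handed in; nothing more can be done
None
```

The lever is fully home in the blue-marked slot (−x side, −y column), and I handed the job in at about 12 s of the 51 s allowed. With closed fingers I pushed the knob out of park (+x), then along the channel (−y), then into the blue slot (−x). It entered no other coloured slot.

**Last checks:**
- **Lever position:** measured in the top view, the stem stands 24.3 mm from the blue mark; about 24 mm was expected.
- **End stop:** the push force rose from about 2.5 N to about 14 N at the slot's closed end.
- **Surroundings:** seal_a, seal_b, the loupe and the hex key look unmoved. The arm is clear of everything, with near-zero wrist force.

**Disagreements:**
- **Two-view heights:** the final two-view measurement put the stem at x≈−19, y≈−28.5 mm and gave heights about 7–9 mm low. I relied on the top view and the force rise instead.
- **Mid-push stem reading:** while pushing along the channel, the network once put the stem about 7 mm off in x. The pictures did not show that.

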